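Change the dust screen in the stone carver's extractor

ROBOT

A 7-joint arm with a two-finger parallel gripper is mounted at the origin on the work surface. World frame = base frame: x ahead of the robot, y to its left, z up, the work surface at z = 0. Lengths are in m, angles in rad, forces in N, time in s.
With the tool pointing down it reaches from about 0.425 to 0.825 m from the base axis. Payload 3.6 kg.
Tool frame: the origin (TCP) lies midway between the tips of the shut fingers; the grasp point (between the pads) lies 19 mm behind it; y points along the fingers, x is the direction in which the jaws open and shut, and the axes are right-handed (so a half turn about y gives the same grasp; the last joint's range is limited). The gripper opens to 85 mm and grips with 20 to 120 N. Pads are 22 mm wide; open, the fingers measure 114 mm over their backs; the gripper's body (76 mm by 85 mm) begins 54 mm behind the grasp point. The pads swing forward as they close: fully open they stand 13 mm farther back than shut.
Start: joints at [-1.212, 0.615, -0.013, 1.423, 0.008, 1.103, -0.04], TCP at [0.245, 0.602, 0.231] pointing down, gripper open.
Joint ranges: [-3.12, 3.12], [-0.3, 2.06], [-1.34, 1.32], [0.26, 2.42], [-1.36, 4.5], [0.01, 1.98], [-2.84, 2.84]. Speed limits (rad/s): [2.79, 2.79, 3.14, 3.14, 3.14, 3.14, 3.14].

INTERFACE

Orientations are given as a rotation vector (axis times angle).
In Python, from workcell import sense, cams, ctrl gives the robot as it stands.
- The arm moves only by the tool arm_command, never from a script. Its argument "series" is one flat list of numbers, 7 for each row, row after row: the shift along the tool's x, y, z in m, then the turn, a rotation vector about the tool's x, y, z in degrees, then the opening, from -1 (shut) to 1 (fully open), so that 0 is half open. In form: [x, y, z, ax, ay, az, gripper, x, y, z, ax, ay, az, gripper, ...]. A call has 1 to 5 rows; each row shifts and turns the commanded pose from where the row before left it, along the tool's axes as they then stand; what a row does not reach is not made up. A row lasts 1/10 s, in which the tool goes at most 50 mm and 8.59 degrees, less where a joint would pass 70% of its speed; a pose out of reach is approached as far as the arm can. A call with a gripper value outside its range is refused whole. The fingers move at their own pace and stop on an object; "grip_force" is the grip in N (left out, the last holds). Time passes only in rows, so rows that do not move let the fingers close. It gives the time, the measured TCP pose, the force and the opening at its end, in the units of the state.
- sense(): the state, without advancing time (a new reading comes with each control period).
- cams.capture(name): name is "side" or "top"; returns (picture, depth): 384x512x3 uint8, red, green, blue; 384x512 float32, m along the optical axis (not along the pixel's ray), 0 where there is no reading.
- cams.camera_model(name): a dict with "camera_matrix" (3x3 intrinsics, pixels), "R" (3x3) and "t" (3): a world point X has camera coordinates R X + t. Camera axes: x right, y down, z forward; pixel columns grow to the right and rows downward; lengths in m; the calibration is good to about 2 mm. A picture is of the moment at which its call begins. camera_model takes no time and is no camera call.
- ctrl.job_done(): hands the job in, once; it reports no verdict.
The state is a dict: "time_s": time; "q": joint angles; "joint_vel": joint speeds; "effort": joint torques, N m; "tool_pos": TCP position; "ee_rot": TCP orientation; "ft_force": force on the tool from outside, world axes, zero at the start; "torque": the same for the moment, N m; "opening": finger opening in m.
Only numpy, scipy, OpenCV 4.12 (cv2) and the standard library are available. Lean on these libraries where they do the work, as an engineer would, in place of code of your own. Each camera call takes 0.05 s, during which the arm holds its last target. There are 200 camera calls.

TASK

The extractor's screen is clogged: pull the dust-caked tan screen up out of its slot, past the sprung catches, and stand it fully down in the empty orange stand. Then take the clean blue screen from the white stand and push it fully home in the extractor's slot, and after that throw the red-knobbed lever all the way over to its far side to switch the extractor on. Leave the carvings, tools and other things on the bench where they are.

Things in the scene. Friction and masses are not known exactly. Their poses are not given: they have to be found in the camera images.
- extractor: Grey bench dust extractor, fixed: 160 deep (x), 210 wide (y), 110 tall, with a 30 tall control pod at its +y side (y 105 to 190) carrying the lever; front grille faces its -x. The screen slot, open at the top, runs along its y through its centre. A screen fully home has its origin at the extractor's (0, 0, 30), y axes parallel. Origin: centre of underside.
- slot (a point): Middle of the slot's mouth, extractor (0, 0, 110), same axes. Slot 13 wide (x), 146 long (y), 80 deep; yellow flared lips up to 12 above. At each end a steel post (|y| 76 to 100, |x| to 13, 30 high) holds a sprung white roller (radius 8, at y +-75, 14 above) that snaps into the screen's notch; passing takes 5 to 15 N up or down.
- clogged: Clogged dust screen: tan dust-caked frame and face. Starts caught in the slot. Rigid slab 10 thick (its x), 140 long (y), 110 tall (z); grip tab on the middle of its top edge 10 thick, 60 long, from z 110 to 148. Notches (22 tall, 10 deep, centred at z 94) in both short edges take the catch. 0.18 kg, symmetric under a half turn. Origin: centre of underside. 
- clean: Clean dust screen: blue frame, dark metal screen with bright bars. At the start it stands in the white stand. Rigid slab 10 thick (its x), 140 long (y), 110 tall (z); grip tab on the middle of its top edge 10 thick, 60 long, from z 110 to 148. Notches (22 tall, 10 deep, centred at z 94) in both short edges take the catch. 0.18 kg, symmetric under a half turn. Origin: centre of underside. 
- clogged_tab (a point): Middle of the clogged screen's grip tab, 129 above its underside.
- clean_tab (a point): Middle of the clean screen's grip tab, 129 above its underside.
- stand_used: Orange stand for the used screen, empty at the start. 176 long (its y), 64 wide, fixed. Its bay along y takes one screen upright: 14 wide, 152 long, floor at z 16, walls to 60, flared lips all round to 74. A screen fully down in it has its origin at the stand's (0, 0, 16), y axes parallel, either way round. Origin: centre of underside.
- stand_clean: White stand that holds the clean screen at the start. 176 long (its y), 64 wide, fixed. Its bay along y takes one screen upright: 14 wide, 152 long, floor at z 16, walls to 60, flared lips all round to 74. A screen fully down in it has its origin at the stand's (0, 0, 16), y axes parallel, either way round. Origin: centre of underside.
- switch (a joint): Lever angle (rad): 0 leans 0.5 to the extractor's front (-x), off; 1.0 leans 0.5 to its back (+x), fully on. It stays where it is left; pivots about the extractor's y axis at extractor (0, 150, 52), radius 65 to the ball's centre.
- switch_tip (a point): Centre of the lever's red ball knob, radius 13, on a 10 thick steel rod.
- white_carving: Bystander: white marble animal carving, 90 x 100 x 155 tall. Origin: centre of the underside.
- gold_carving: Bystander: gold animal carving on a wooden base, 100 x 110 x 166 tall. Origin: centre of the underside.
- handpiece: Bystander: blue rotary carving handpiece lying along its x, 160 long, 30 tall. Origin on the underside.
- riffler: Bystander: riffler file with a wooden handle lying along its x, 165 long, 16 tall. Origin on the underside.
- wax_jar: Bystander: amber wax jar with a steel cap, radius 32, 70 tall. Origin: centre of the underside.
- marble_offcut: Bystander: marble offcut block, 70 x 110 x 45 tall. Origin: centre of the underside.
- whetstone: Bystander: whetstone on a wooden base, 50 x 150 x 32 tall. Origin: centre of the underside.
Mind the look-alikes: they are no part of the job. Several things look just like the stand_used: the one meant starts farthest from the robot's base. Of the things like the clean, leave any that is turquoise; of the rest the larger one is meant.

How it is judged:
By the outcome, as a careful person would: the job done as asked, in the order asked, and still so for the second after the job is handed in, with the robot touching nothing.
It also fails if it takes over 69 s, if anything falls off the work surface, if the arm or the gripper's body presses on something with over 40 N, if the wrist force passes 120 N, or if a joint passes its speed limit or range.

## Working session

There is one attempt and no reset: what is moved stays moved. The work goes in short steps, Python scripts to look and compute and a tool call to move; the robot and the scene stay as the last step left them, time stands still between calls to the robot, and variables do not carry over. Pictures are saved under pics/ and viewed, about 8 in all and at most 12, crops included, and the job is handed in when it is done.

Besides the shell and the picture viewer there is one more tool, called after "Emit:" as a command line: name --argument value ..., lists and objects as JSON in quotes. arm_command: Moves the arm, as the interface text tells. Its arguments: {"type":"object","properties":{"series":{"type":"array"},"grip_force":{"type":"number"}},"required":["series"]}

```bash
ls; mkdir -p pics
python3 - <<'E'
from workcell import sense, cams, ctrl
import cv2,numpy as np
s=sense();print({k:np.round(v,3) for k,v in s.items()})
for n in("top","side"):
    p,d=cams.capture(n);np.savez(f"pics/{n}0.npz",p=p,d=d)
    cv2.imwrite(f"pics/{n}0.png",cv2.resize(p[:,:,::-1],(800,600),interpolation=cv2.INTER_CUBIC))
    m=cams.camera_model(n);print(n,{k:np.round(v,4).tolist() for k,v in m.items()})
E
```

```text
pics
{'time_s': np.float64(0.0), 'q': array([-1.212,  0.616, -0.013,  1.425,  0.008,  1.103, -0.04 ]), 'joint_vel': array([ 0.001, -0.   , -0.001,  0.   , -0.   , -0.001,  0.002]), 'effort': array([-0.0000e+00, -4.6922e+01,  2.5900e-01, -1.7104e+01,  1.0000e-02,
        1.0000e-02, -0.0000e+00]), 'tool_pos': array([0.244, 0.602, 0.23 ]), 'ee_rot': array([-1.369, -0.919,  0.923]), 'ft_force': array([ 0.199,  0.274, -0.444]), 'torque': array([ 0.018, -0.022,  0.015]), 'opening': np.float64(0.085)}
top {'camera_matrix': [[410.2261, 0.0, 251.3118], [0.0, 410.2261, 191.665], [0.0, 0.0, 1.0]], 'R': [[0.1105, -0.9939, 0.004], [-0.9667, -0.1084, -0.2316], [0.2307, 0.0217, -0.9728]], 't': [-0.0302, 0.5519, 1.3639]}
side {'camera_matrix': [[476.9134, 0.0, 257.2653], [0.0, 476.9134, 202.5187], [0.0, 0.0, 1.0]], 'R': [[0.9986, -0.0527, 0.0074], [-0.0237, -0.5655, -0.8244], [0.0477, 0.823, -0.566]], 't': [-0.5449, 0.1175, 1.6361]}
```

View pics/top0.png

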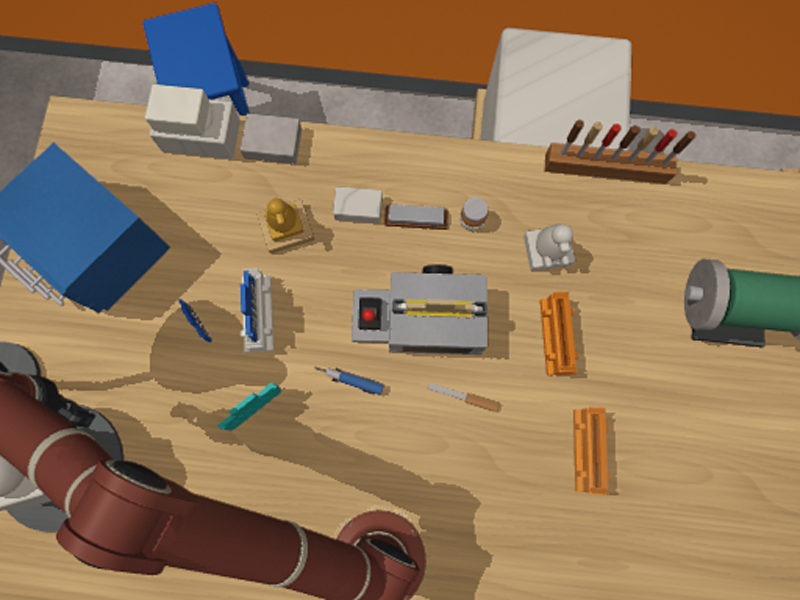

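View pics/side0.png

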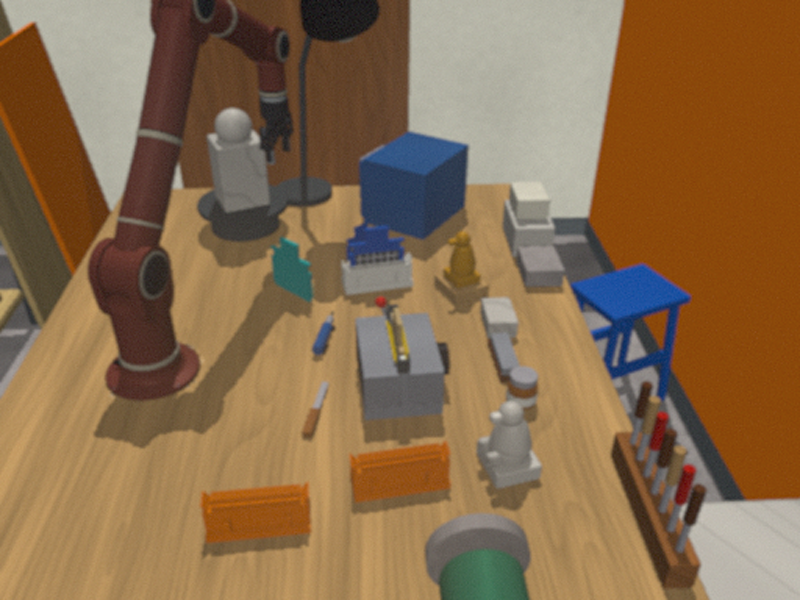

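The top view (800x600) shows the extractor at (435,312), with its slot along world y and the lever pod on the left (+y) at (370,315). The clean blue screen in the white stand is at (257,310). The far orange stand is at (560,335) and the near decoy at (592,450). The turquoise decoy is at (250,405) and a small blue one at (195,320).

The side view agrees: the blue screen is in the white stand at (377,262), the extractor at (400,365) and the far orange stand at (400,475).

```bash
cat > h.py <<'E'
from workcell import sense, cams, ctrl
import cv2,numpy as np
from scipy.spatial.transform import Rotation as Ro
def world(n,d):
    m=cams.camera_model(n);K=np.array(m["camera_matrix"]);R=np.array(m["R"]);t=np.array(m["t"])
    v,u=np.mgrid[:384,:512];c=np.stack([(u-K[0,2])/K[0,0]*d,(v-K[1,2])/K[1,1]*d,d],-1)
    return (c-t)@R
def ray(n,u,v,z):
    m=cams.camera_model(n);K=np.array(m["camera_matrix"]);R=np.array(m["R"]);t=np.array(m["t"])
    o=-R.T@t;r=R.T@np.linalg.solve(K,[u,v,1]);return o+r*(z-o[2])/r[2]
def proj(n,X):
    m=cams.camera_model(n);c=np.array(m["R"])@X+np.array(m["t"]);p=np.array(m["camera_matrix"])@c;return p[:2]/p[2]
def rect(P):
    (c,s,a)=cv2.minAreaRect((P[:,:2]*1000).astype(np.float32))
    if s[0]>s[1]: s=s[::-1];a=a-90   # a = angle of short side (object x axis)
    return np.round(c,1),np.round(s,1),round((a+90)%180-90,1)
E
python3 - <<'E'
from h import *
for n in("top","side"):
    f=np.load(f"pics/{n}0.npz");p,d=f["p"],f["d"];W=world(n,d);H=cv2.cvtColor(p,cv2.COLOR_RGB2HSV)
    ok=(d>0)
    box=lambda x0,y0,x1,y1:(lambda b:b)(np.pad(np.ones((y1-y0,x1-x0),bool),((y0,384-y1),(x0,512-x1))))
    s=.64
    B=dict(top=dict(stand=(535,285,585,385),ext=(385,265,495,360),pod=(345,280,395,350),clean=(235,265,275,355),tabE=(385,290,495,325),near=(565,400,620,500)),
       side=dict(stand=(345,440,455,505),ext=(355,300,450,420),pod=(370,290,390,312),clean=(338,222,415,298),tabE=(380,300,420,372),near=(200,480,315,545)))[n]
    hh,ss,vv=H[...,0],H[...,1],H[...,2]
    M={k:box(*[int(a*s) for a in b])&ok for k,b in B.items()}
    org=(hh>6)&(hh<16)&(ss>170)
    def rep(t,m,lo=0,hi=1):
        P=W[m];P=P[(P[:,2]>lo)&(P[:,2]<hi)]
        if len(P)<8: print(n,t,len(P));return
        print(n,t,len(P),*rect(P),"z%",np.round(np.percentile(P[:,2],[2,50,98]),3),"med",np.round(np.median(P,0),3))
    rep("stand",M["stand"]&org,.055,.1);rep("near",M["near"]&org,.055,.1)
    rep("ext top",M["ext"],.1,.118)
    yel=(hh>18)&(hh<35)&(ss>120)
    rep("lips",M["tabE"]&yel,.1,.2)
    rep("clog hi",M["tabE"],.15,.2)
    red=((hh<6)|(hh>174))&(ss>150)
    rep("knob",M["pod"]&red)
    blu=(hh>105)&(hh<130)&(ss>120)
    rep("blue",M["clean"]&blu);rep("bluetab",M["clean"]&blu,.135,.18)
    wh=(ss<50)&(vv>110);rep("white",M["clean"]&wh,.05,.085)
E
```

```text
top stand 414 [ 522.2 -350.5] [ 39.4 175.9] -80.9 z% [0.056 0.065 0.075] med [ 0.52  -0.353  0.065]
top near 492 [ 274.9 -433.4] [ 38.4 175.8] -85.9 z% [0.056 0.065 0.076] med [ 0.275 -0.436  0.065]
top ext top 2457 [543.2 -67.7] [182.5 208.2] 4.5 z% [0.104 0.11  0.116] med [ 0.519 -0.069  0.11 ]
top lips 160 [531.7 -69.1] [ 32.8 138.3] 4.4 z% [0.106 0.118 0.125] med [ 0.523 -0.062  0.118]
top clog hi 94 [532.3 -69.5] [11.6 58.7] 5.2 z% [0.15  0.177 0.184] med [ 0.53  -0.069  0.177]
top knob 49 [500.1  79. ] [21.2 24. ] 19.0 z% [0.056 0.123 0.13 ] med [0.5   0.079 0.123]
top blue 244 [496.9 337.7] [ 10.9 135.7] -79.0 z% [0.074 0.128 0.167] med [0.492 0.335 0.128]
top bluetab 91 [499.3 338.4] [10.5 61.1] -78.6 z% [0.136 0.162 0.168] med [0.498 0.337 0.162]
top white 260 [499.8 333.5] [ 43.5 176.5] -80.5 z% [0.052 0.065 0.077] med [0.488 0.327 0.065]
side stand 711 [ 522.  -356.2] [ 43.5 176.4] -81.6 z% [0.055 0.063 0.075] med [ 0.521 -0.355  0.063]
side near 801 [ 274.8 -437.6] [ 42.5 177. ] -86.6 z% [0.055 0.063 0.074] med [ 0.275 -0.436  0.063]
side ext top 1768 [530.2 -51.1] [160.2 261.7] 4.6 z% [0.103 0.11  0.116] med [ 0.523 -0.09   0.11 ]
side lips 113 [530.6 -71.5] [ 30.9 143.5] 4.6 z% [0.107 0.119 0.159] med [ 0.524 -0.086  0.119]
side clog hi 80 [531.8 -72.5] [10.8 64.2] 4.2 z% [0.151 0.175 0.182] med [ 0.532 -0.086  0.175]
side knob 29 [500.8  70.4] [17.3 17.9] -1.5 z% [0.114 0.123 0.13 ] med [0.499 0.069 0.123]
side blue 499 [510.  481.6] [150.8 359.2] -10.3 z% [0.011 0.113 0.165] med [0.495 0.337 0.113]
side bluetab 114 [497.9 332.6] [24.  60.8] -82.2 z% [0.135 0.153 0.167] med [0.495 0.333 0.153]
side white 259 [498.4 331. ] [ 46.7 176.4] -80.2 z% [0.051 0.061 0.074] med [0.494 0.322 0.061]
```

```bash
cat >> h.py <<'E'
def pose():
    s=sense();return np.array(s["tool_pos"]),Ro.from_rotvec(s["ee_rot"]).as_matrix(),s
def down(yaw): # tool y down, tool x at yaw
    a=np.radians(yaw);x=np.array([np.cos(a),np.sin(a),0]);y=np.array([0,0,-1.]);return np.c_[x,y,np.cross(x,y)]
def plan(steps,g,vmax=.048,amax=8.4,p=None,R=None):
    """steps: list of (xyz,yaw); prints rows per target in tool axes (m, deg)"""
    if p is None: p,R,s=pose();print("yaw",np.degrees(np.arctan2(R[1,0],R[0,0])).round(1),"p",p.round(4),"q",np.round(s["q"],2),"F",np.round(s["ft_force"],1),"open",round(s["opening"],4),"t",s["time_s"])
    for xyz,yaw in steps:
        xyz=np.array(xyz);T=down(yaw);rv=Ro.from_matrix(R.T@T).as_rotvec()
        D=xyz-p;n=max(1,int(np.ceil(max(np.linalg.norm(D)/vmax,np.degrees(np.linalg.norm(rv))/amax))))
        print("->",xyz.round(3),yaw,n,"rows")
        st=Ro.from_rotvec(rv/n).as_matrix();row=[]
        for i in range(n):
            row+=[*(np.round(R.T@D/n,4)),*(np.round(np.degrees(rv/n),2)),g];R=R@st
            if i%5==4 or i==n-1: print(str([float(v) for v in row]).replace("0.0,","0,"));row=[]
        p=xyz
E
python3 -c "
from h import *
plan([((.532,-.0705,.29),4.5),((.532,-.0705,.145),4.5)],1)
plan([((.532,-.0705,.29),184.5)],1)"
```

```text
yaw 67.9 p [0.2443 0.6016 0.2302] q [-1.21  0.62 -0.01  1.42  0.01  1.1  -0.04] F [ 0.1 -1.2 -0.3] open 0.0857 t 0.1
-> [ 0.532 -0.07   0.29 ] 4.5 16 rows
[-0.0322, -0.0037, -0.0325, 0, 3.96, -0.01, 1.0, -0.0298, -0.0037, -0.0346, 0, 3.96, -0.01, 1.0, -0.0274, -0.0037, -0.0366, 0, 3.96, -0.01, 1.0, -0.0248, -0.0037, -0.0384, 0, 3.96, -0.01, 1.0, -0.0221, -0.0037, -0.04, 0, 3.96, -0.01, 1.0]
[-0.0193, -0.0037, -0.0414, 0, 3.96, -0.01, 1.0, -0.0163, -0.0037, -0.0427, 0, 3.96, -0.01, 1.0, -0.0134, -0.0037, -0.0437, 0, 3.96, -0.01, 1.0, -0.0103, -0.0037, -0.0445, 0, 3.96, -0.01, 1.0, -0.0072, -0.0037, -0.0451, 0, 3.96, -0.01, 1.0]
[-0.0041, -0.0037, -0.0455, 0, 3.96, -0.01, 1.0, -0.0009, -0.0037, -0.0457, 0, 3.96, -0.01, 1.0, 0.0022, -0.0037, -0.0456, 0, 3.96, -0.01, 1.0, 0.0054, -0.0037, -0.0454, 0, 3.96, -0.01, 1.0, 0.0085, -0.0037, -0.0449, 0, 3.96, -0.01, 1.0]
[0.0116, -0.0037, -0.0442, 0, 3.96, -0.01, 1.0]
-> [ 0.532 -0.07   0.145] 4.5 4 rows
[-0, 0.0362, -0, -0, 0, -0, 1.0, -0, 0.0362, -0, -0, 0, -0, 1.0, -0, 0.0362, -0, -0, 0, -0, 1.0, -0, 0.0362, -0, -0, 0, -0, 1.0]
yaw 67.9 p [0
[... 282 characters left out ...]
, -7.29, -0.01, 1.0, -0.0419, -0.0037, -0.0182, -0.01, -7.29, -0.01, 1.0, -0.0439, -0.0037, -0.0127, -0.01, -7.29, -0.01, 1.0]
[-0.0452, -0.0037, -0.007, -0.01, -7.29, -0.01, 1.0, -0.0457, -0.0037, -0.0012, -0.01, -7.29, -0.01, 1.0, -0.0455, -0.0037, 0.0046, -0.01, -7.29, -0.01, 1.0, -0.0445, -0.0037, 0.0103, -0.01, -7.29, -0.01, 1.0, -0.0429, -0.0037, 0.0159, -0.01, -7.29, -0.01, 1.0]
[-0.0405, -0.0037, 0.0212, -0.01, -7.29, -0.01, 1.0, -0.0375, -0.0037, 0.0261, -0.01, -7.29, -0.01, 1.0, -0.0339, -0.0037, 0.0307, -0.01, -7.29, -0.01, 1.0, -0.0297, -0.0037, 0.0347, -0.01, -7.29, -0.01, 1.0, -0.0251, -0.0037, 0.0382, -0.01, -7.29, -0.01, 1.0]
[-0.02, -0.0037, 0.0411, -0.01, -7.29, -0.01, 1.0]
```

Emit:
arm_command --series '[-0.0322,-0.004,-0.0325,0,3.96,0,1,-0.0298,-0.004,-0.0346,0,3.96,0,1,-0.0274,-0.004,-0.0366,0,3.96,0,1,-0.0248,-0.004,-0.0384,0,3.96,0,1,-0.0221,-0.004,-0.04,0,3.96,0,1]' --grip_force 80

```text
time_s: 0.6
tool_pos: [0.3348, 0.39, 0.2511]
ee_rot: [-1.471, -0.653, 0.654]
ft_force: [0.8, -0.7, 0.1]
opening: 0.0854
```

Emit:
arm_command --series '[-0.0193,-0.004,-0.0414,0,3.96,0,1,-0.0163,-0.004,-0.0427,0,3.96,0,1,-0.0134,-0.004,-0.0437,0,3.96,0,1,-0.0103,-0.004,-0.0445,0,3.96,0,1,-0.0072,-0.004,-0.0451,0,3.96,0,1]'

```text
time_s: 1.1
tool_pos: [0.4245, 0.1802, 0.2713]
ee_rot: [-1.536, -0.385, 0.385]
ft_force: [0.6, 1.2, 0.0]
opening: 0.085
```

Emit:
arm_command --series '[-0.0041,-0.004,-0.0455,0,3.96,0,1,-0.0009,-0.004,-0.0457,0,3.96,0,1,0.0022,-0.004,-0.0456,0,3.96,0,1,0.0054,-0.004,-0.0454,0,3.96,0,1,0.0085,-0.004,-0.0449,0,3.96,0,1]'

```text
time_s: 1.6
tool_pos: [0.5144, -0.0295, 0.2912]
ee_rot: [-1.567, -0.114, 0.115]
ft_force: [1.9, 0.2, 0.1]
opening: 0.085
```

Emit:
arm_command --series '[0.0116,-0.004,-0.0442,0,3.96,0,1,0,0,0,0,0,0,1,0,0,0,0,0,0,1]'

```text
time_s: 1.9
tool_pos: [0.532, -0.071, 0.2948]
ee_rot: [-1.57, -0.059, 0.061]
ft_force: [-0.8, 0.6, 0.8]
opening: 0.0858
```

Emit:
arm_command --series '[0,0.04,0,0,0,0,1,0,0.04,0,0,0,0,1,0,0.04,0,0,0,0,1,0,0.03,0,0,0,0,1,0,0,0,0,0,0,1]'

```text
time_s: 2.4
tool_pos: [0.5286, -0.0668, 0.1413]
ee_rot: [-1.567, -0.057, 0.073]
ft_force: [-1.2, 0.5, -0.3]
opening: 0.0856
```

Emit:
arm_command --series '[0,0,0,0,0,0,-1,0,0,0,0,0,0,-1,0,0,0,0,0,0,-1,0,0,0,0,0,0,-1,0,0,0,0,0,0,-1]' --grip_force 90

```text
time_s: 2.9
tool_pos: [0.5327, -0.07, 0.1461]
ee_rot: [-1.57, -0.063, 0.061]
ft_force: [0.3, 0.7, -0.1]
opening: 0.0123
```

Emit:
arm_command --series '[0,0,0,0,0,0,-1,0,0,0,0,0,0,-1,0,0,0,0,0,0,-1]'

```text
time_s: 3.2
tool_pos: [0.533, -0.07, 0.1462]
ee_rot: [-1.57, -0.064, 0.061]
ft_force: [0.3, 0.2, 5.5]
opening: 0.0086
```

Emit:
arm_command --series '[0,-0.006,0,0,0,0,-1,0,-0.006,0,0,0,0,-1,0,-0.006,0,0,0,0,-1,0,-0.006,0,0,0,0,-1,0,-0.006,0,0,0,0,-1]'

```text
time_s: 3.7
tool_pos: [0.5315, -0.07, 0.1756]
ee_rot: [-1.57, -0.061, 0.063]
ft_force: [-1.0, -0.6, -2.5]
opening: 0.0084
```

Emit:
arm_command --series '[0,-0.02,0,0,0,0,-1,0,-0.02,0,0,0,0,-1,0,-0.02,0,0,0,0,-1,0,-0.02,0,0,0,0,-1,0,-0.02,0,0,0,0,-1]'

```text
time_s: 4.2
tool_pos: [0.5324, -0.07, 0.2767]
ee_rot: [-1.57, -0.063, 0.061]
ft_force: [1.2, -0.3, -2.0]
opening: 0.0086
```

Emit:
arm_command --series '[0,-0.02,0,0,0,0,-1,0,0,0,0,0,0,-1,0,0,0,0,0,0,-1]'

```text
time_s: 4.5
tool_pos: [0.5321, -0.0699, 0.2953]
ee_rot: [-1.57, -0.063, 0.062]
ft_force: [-0.3, 0.7, -1.8]
opening: 0.0088
```

Run:
```python
from h import *
p,d=cams.capture("side");W=world("side",d)
x=p[100:310,150:350,::-1];cv2.imwrite("pics/a1.png",cv2.resize(x,None,fx=2.8,fy=2.8,interpolation=cv2.INTER_CUBIC))
plan([((.522,-.354,.316),-81.2)],-1)
```

```text
yaw 4.5 p [ 0.5316 -0.0697  0.2945] q [-0.21  0.4   0.44  1.67 -0.18  1.12  0.36] F [-0.1 -0.1 -2.4] open 0.0086 t 4.55
-> [ 0.522 -0.354  0.316] -81.2 11 rows
[-0.0029, -0.002, -0.0257, 0, 7.79, -0.01, -1.0, 0.0006, -0.002, -0.0259, 0, 7.79, -0.01, -1.0, 0.0041, -0.002, -0.0255, 0, 7.79, -0.01, -1.0, 0.0075, -0.002, -0.0247, 0, 7.79, -0.01, -1.0, 0.0108, -0.002, -0.0235, 0, 7.79, -0.01, -1.0]
[0.0139, -0.002, -0.0218, 0, 7.79, -0.01, -1.0, 0.0167, -0.002, -0.0197, 0, 7.79, -0.01, -1.0, 0.0192, -0.002, -0.0173, 0, 7.79, -0.01, -1.0, 0.0214, -0.002, -0.0145, 0, 7.79, -0.01, -1.0, 0.0232, -0.002, -0.0115, 0, 7.79, -0.01, -1.0]
[0.0245, -0.002, -0.0082, 0, 7.79, -0.01, -1.0]
```

Emit:
arm_command --series '[-0.0029,-0.002,-0.0257,0,7.79,0,-1,0.0006,-0.002,-0.0259,0,7.79,0,-1,0.0041,-0.002,-0.0255,0,7.79,0,-1,0.0075,-0.002,-0.0247,0,7.79,0,-1,0.0108,-0.002,-0.0235,0,7.79,0,-1]'

```text
time_s: 5.05
tool_pos: [0.5272, -0.1996, 0.3038]
ee_rot: [-1.518, 0.477, -0.472]
ft_force: [0.1, -0.3, -2.1]
opening: 0.0087
```

Emit:
arm_command --series '[0.0139,-0.002,-0.0218,0,7.79,0,-1,0.0167,-0.002,-0.0197,0,7.79,0,-1,0.0192,-0.002,-0.0173,0,7.79,0,-1,0.0214,-0.002,-0.0145,0,7.79,0,-1,0.0232,-0.002,-0.0115,0,7.79,0,-1]'

```text
time_s: 5.55
tool_pos: [0.5232, -0.3287, 0.3136]
ee_rot: [-1.331, 0.999, -0.994]
ft_force: [-0.2, 0.5, -2.2]
opening: 0.0083
```

Emit:
arm_command --series '[0.0245,-0.002,-0.0082,0,7.79,0,-1,0,0.04,0,0,0,0,-1,0,0.04,0,0,0,0,-1,0,0,0,0,0,0,-1,0,0,0,0,0,0,-1]'

```text
time_s: 6.05
tool_pos: [0.5227, -0.3536, 0.2365]
ee_rot: [-1.279, 1.097, -1.092]
ft_force: [0.5, -1.4, -1.4]
opening: 0.0084
```

Run:
```python
from h import *
plan([((.522,-.3535,.235),-81.2)],-1)
for n,b in(("side",(190,230,330,340)),("top",(320,160,400,260))):
    p,d=cams.capture(n);W=world(n,d);x0,y0,x1,y1=b
    H=cv2.cvtColor(p,cv2.COLOR_RGB2HSV);m=np.zeros((384,512),bool);m[y0:y1,x0:x1]=1
    org=m&(d>0)&(H[...,0]>6)&(H[...,0]<16)&(H[...,1]>170)&(W[...,2]>.055)&(W[...,2]<.08)
    tan=m&(d>0)&(H[...,1]<170)&(W[...,2]>.09)&(W[...,2]<.2)
    print(n,rect(W[org]),rect(W[tan]),np.percentile(W[tan][:,2],[1,50,99]).round(3))
    cv2.imwrite(f"pics/b_{n}.png",cv2.resize(p[y0:y1,x0:x1,::-1],None,fx=5,fy=5,interpolation=cv2.INTER_CUBIC))
```

```text
yaw -81.1 p [ 0.5227 -0.3536  0.2365] q [ 0.13  0.69  0.79  1.49 -0.51  1.18 -0.41] F [ 0.5 -1.4 -1.4] open 0.0084 t 6.05
-> [ 0.522 -0.354  0.235] -81.2 1 rows
[-0.0003, 0.0015, -0.0007, 0.12, 0.07, -0.08, -1.0]
side (array([ 469.9, -374.1]), array([ 68.2, 286.1]), -70.1) (array([ 590., -365.]), array([275.9, 531.5]), -0.1) [0.091 0.141 0.199]
top (array([ 466.9, -357.7]), array([38.5, 66.5]), -76.7) (array([ 577.1, -344.1]), array([ 25.1, 250.4]), -77.7) [0.09  0.156 0.199]
```

View pics/b_side.png

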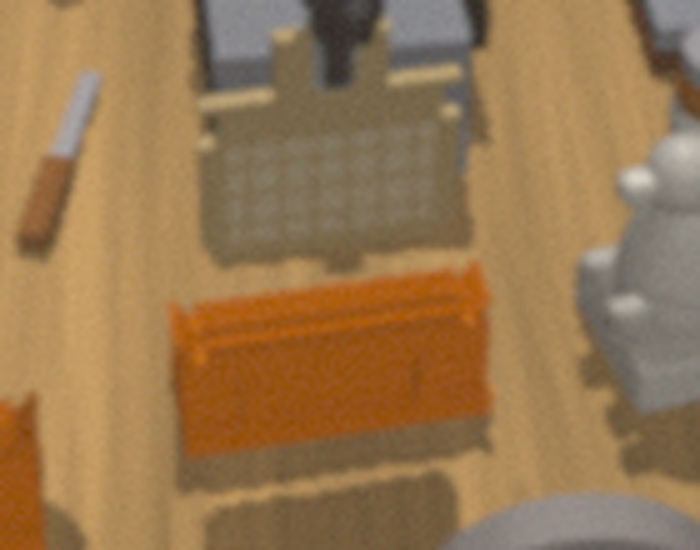

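The tan screen hangs square over the orange stand. In the crop its bottom corners are at about (210,255) and (470,240), and the bay mouth runs from (180,310) to (485,270). I'll lower it.

Emit:
arm_command --series '[0,0.02,0,0,0,0,-1,0,0.015,0,0,0,0,-1,0,0.015,0,0,0,0,-1,0,0.015,0,0,0,0,-1,0,0,0,0,0,0,-1]'

```text
time_s: 6.65
tool_pos: [0.5219, -0.3527, 0.1698]
ee_rot: [-1.278, 1.099, -1.09]
ft_force: [-0.1, 0.9, -2.2]
opening: 0.0083
```

Emit:
arm_command --series '[0,0.01,0,0,0,0,-1,0,0.01,0,0,0,0,-1,0,0.01,0,0,0,0,-1,0,0.01,0,0,0,0,-1,0,0,0,0,0,0,-1]'

```text
time_s: 7.15
tool_pos: [0.5228, -0.3546, 0.1324]
ee_rot: [-1.278, 1.095, -1.096]
ft_force: [-0.4, 0.5, 0.7]
opening: 0.0083
```

Emit:
arm_command --series '[0,0.002,0,0,0,0,-1,0,0,0,0,0,0,1,0,0,0,0,0,0,1,0,0,0,0,0,0,1,0,0,0,0,0,0,1]'

```text
time_s: 7.65
tool_pos: [0.5227, -0.3542, 0.13]
ee_rot: [-1.279, 1.095, -1.094]
ft_force: [-0.0, -0.1, -0.8]
opening: 0.0659
```

Emit:
arm_command --series '[0,-0.04,0,0,0,0,1,0,-0.04,0,0,0,0,1,0,-0.04,0,0,0,0,1,0,-0.04,0,0,0,0,1,0,0,0,0,0,0,1]'

```text
time_s: 8.15
tool_pos: [0.5241, -0.3573, 0.2969]
ee_rot: [-1.279, 1.084, -1.106]
ft_force: [-0.1, -0.6, 0.4]
opening: 0.0855
```

Run:
```python
from h import *
plan([((.4985,.3355,.29),100)],1)
for n,b in(("side",(190,230,330,340)),):
    p,d=cams.capture(n);W=world(n,d)
    P=W[230:340,200:300].reshape(-1,3);q=(abs(P[:,0]-.522)<.09)&(abs(P[:,1]+.3535)<.03)&(P[:,2]>.12)&(P[:,2]<.2)
    print(n,rect(P[q]),np.percentile(P[q][:,2],[1,50,95,99]).round(4))
```

```text
yaw -81.2 p [ 0.5241 -0.3573  0.2969] q [ 0.13  0.64  0.82  1.4  -0.47  1.29 -0.45] F [-0.1 -0.6  0.4] open 0.0855 t 8.15
-> [0.498 0.336 0.29 ] 100 22 rows
[-0.0313, 0, 0.0037, -0.04, 8.13, -0.03, 1.0, -0.0315, 0, -0.0008, -0.04, 8.13, -0.03, 1.0, -0.0311, -0, -0.0052, -0.04, 8.13, -0.03, 1.0, -0.03, -0, -0.0096, -0.04, 8.13, -0.03, 1.0, -0.0284, -0, -0.0137, -0.04, 8.13, -0.03, 1.0]
[-0.0262, -0, -0.0176, -0.04, 8.13, -0.03, 1.0, -0.0234, -0, -0.0211, -0.04, 8.13, -0.03, 1.0, -0.0202, -0, -0.0242, -0.04, 8.13, -0.03, 1.0, -0.0166, -0, -0.0268, -0.04, 8.13, -0.03, 1.0, -0.0126, -0, -0.0289, -0.04, 8.13, -0.03, 1.0]
[-0.0084, 0, -0.0304, -0.04, 8.13, -0.03, 1.0, -0.004, 0, -0.0313, -0.04, 8.13, -0.03, 1.0, 0.0005, 0.0001, -0.0315, -0.04, 8.13, -0.03, 1.0, 0.0049, 0.0001, -0.0311, -0.04, 8.13, -0.03, 1.0, 0.0093, 0.0001, -0.0301, -0.04, 8.13, -0.03, 1.0]
[0.0134, 0.0001, -0.0285, -0.04, 8.13, -0.03, 1.0, 0.0173, 0.0002, -0.0263, -0.04, 8.13, -0.03, 1.0, 0.0209, 0.0002, -0.0236, -0.04, 8.13, -0.03, 1.0, 0.024, 0.0002, -0.0204, -0.04, 8.13, -0.03, 1.0, 0.0266, 0.0002, -0.0168, -0.04, 8.13, -0.03, 1.0]
[0.0288, 0.0003, -0.0129, -0.04, 8.13, -0.03, 1.0, 0.0303, 0.0003, -0.0087, -0.04, 8.13, -0.03, 1.0]
side (array([ 521.1, -354.9]), array([ 18.6, 139.9]), -81.4) [0.1203 0.1382 0.165  0.1665]
```

The tab top is at 0.165 against an expected 0.164, so the clogged screen is fully down. Next is the clean one.

Emit:
arm_command --series '[-0.0313,0,0.0037,0,8.13,0,1,-0.0315,0,-0.0008,0,8.13,0,1,-0.0311,0,-0.0052,0,8.13,0,1,-0.03,0,-0.0096,0,8.13,0,1,-0.0284,0,-0.0137,0,8.13,0,1]'

```text
time_s: 8.7
tool_pos: [0.5162, -0.1948, 0.2887]
ee_rot: [-0.891, 1.612, -1.608]
ft_force: [0.2, -0.1, -0.3]
opening: 0.0855
```

Emit:
arm_command --series '[-0.0262,0,-0.0176,0,8.13,0,1,-0.0234,0,-0.0211,0,8.13,0,1,-0.0202,0,-0.0242,0,8.13,0,1,-0.0166,0,-0.0268,0,8.13,0,1,-0.0126,0,-0.0289,0,8.13,0,1]'

```text
time_s: 9.2
tool_pos: [0.5103, -0.0372, 0.2887]
ee_rot: [-0.315, 2.061, -2.061]
ft_force: [0.8, 0.9, 0.1]
opening: 0.0853
```

Emit:
arm_command --series '[-0.0084,0,-0.0304,0,8.13,0,1,-0.004,0,-0.0313,0,8.13,0,1,0.0005,0,-0.0315,0,8.13,0,1,0.0049,0,-0.0311,0,8.13,0,1,0.0093,0,-0.0301,0,8.13,0,1]'

```text
time_s: 9.7
tool_pos: [0.5154, 0.0833, 0.2472]
ee_rot: [-0.343, -2.095, 1.985]
ft_force: [0.9, -0.7, -0.9]
opening: 0.0855
```

Emit:
arm_command --series '[0.0134,0,-0.0285,0,8.13,0,1,0.0173,0,-0.0263,0,8.13,0,1,0.0209,0,-0.0236,0,8.13,0,1,0.024,0,-0.0204,0,8.13,0,1,0.0266,0,-0.0168,0,8.13,0,1]'

```text
time_s: 10.2
tool_pos: [0.4463, 0.1082, 0.1068]
ee_rot: [-0.806, -1.893, 1.467]
ft_force: [0.3, 0.4, -0.9]
opening: 0.0852
```

Emit:
arm_command --series '[0.0288,0,-0.0129,0,8.13,0,1,0.0303,0,-0.0087,0,8.13,0,1,0,0,0,0,0,0,1,0,0,0,0,0,0,1,0,0,0,0,0,0,1]'

```text
time_s: 10.7
tool_pos: [0.3908, 0.0943, 0.1011]
ee_rot: [-0.891, -1.773, 1.276]
ft_force: [0.8, 0.9, 0.2]
opening: 0.0854
```

Run:
```python
from h import *
plan([((.4985,.3355,.29),100),((.4985,.3355,.132),100)],1)
```

```text
yaw 118.3 p [0.3908 0.0943 0.1011] q [-0.86  0.86  1.32  2.39 -1.36  1.15 -2.84] F [0.8 0.9 0.2] open 0.0854 t 10.7
-> [0.498 0.336 0.29 ] 100 7 rows
[0.0276, -0.0155, -0.034, 1.5, 2.43, 1.75, 1.0, 0.0285, -0.0172, -0.0323, 1.5, 2.43, 1.75, 1.0, 0.0292, -0.0189, -0.0306, 1.5, 2.43, 1.75, 1.0, 0.0299, -0.0206, -0.0289, 1.5, 2.43, 1.75, 1.0, 0.0304, -0.0223, -0.027, 1.5, 2.43, 1.75, 1.0]
[0.0308, -0.0239, -0.0251, 1.5, 2.43, 1.75, 1.0, 0.0311, -0.0254, -0.0232, 1.5, 2.43, 1.75, 1.0]
-> [0.498 0.336 0.132] 100 4 rows
[-0, 0.0395, -0, -0, 0, 0, 1.0, -0, 0.0395, -0, -0, 0, 0, 1.0, -0, 0.0395, -0, -0, 0, 0, 1.0, -0, 0.0395, -0, -0, 0, 0, 1.0]
```

My rotation plan wrapped the wrong way round and ran joint 7 into its limit, so the arm dipped. I'll check the scene, above all the lever, and then unwind.

Run:
```python
from h import *
plan([((.41,.09,.25),150),((.44,.1,.30),-150)],1)
f=np.load("pics/side0.npz")["p"]
p,d=cams.capture("side");W=world("side",d)
cv2.imwrite("pics/c_side.png",np.vstack([cv2.resize(x[100:300,150:380,::-1],None,fx=2.6,fy=1.5*1,interpolation=cv2.INTER_CUBIC) for x in (f,p)]))
```

```text
yaw 118.3 p [0.3908 0.0943 0.1011] q [-0.86  0.86  1.32  2.39 -1.36  1.15 -2.84] F [0.8 0.9 0.2] open 0.0854 t 10.7
-> [0.41 0.09 0.25] 150 5 rows
[0.0028, -0.0284, -0.0092, 2.96, -6.53, 1.34, 1.0, 0.0012, -0.0289, -0.008, 2.96, -6.53, 1.34, 1.0, -0.0003, -0.0293, -0.0065, 2.96, -6.53, 1.34, 1.0, -0.0017, -0.0296, -0.0049, 2.96, -6.53, 1.34, 1.0, -0.0028, -0.0297, -0.0031, 2.96, -6.53, 1.34, 1.0]
-> [0.44 0.1  0.3 ] -150 8 rows
[-0.0026, -0.0063, -0.003, 0, -7.5, -0, 1.0, -0.003, -0.0062, -0.0026, 0, -7.5, -0, 1.0, -0.0033, -0.0062, -0.0022, 0, -7.5, -0, 1.0, -0.0036, -0.0062, -0.0017, 0, -7.5, -0, 1.0, -0.0038, -0.0062, -0.0013, 0, -7.5, -0, 1.0]
[-0.0039, -0.0062, -0.0007, 0, -7.5, -0, 1.0, -0.0039, -0.0062, -0.0002, 0, -7.5, -0, 1.0, -0.0039, -0.0062, 0.0003, 0, -7.5, -0, 1.0]
```

View pics/c_side.png

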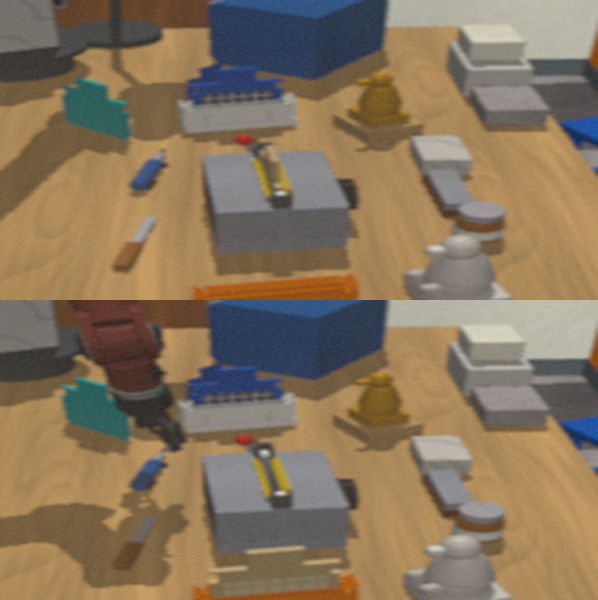

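Nothing has moved: the knob is at (243,140) before and (243,440) after, and the handpiece, screens and carvings match. The tan screen stands in the orange stand. Now I'll unwind.

Emit:
arm_command --series '[0.0028,-0.0284,-0.0092,2.96,-6.53,1.34,1,0.0012,-0.0289,-0.008,2.96,-6.53,1.34,1,-0.0003,-0.0293,-0.0065,2.96,-6.53,1.34,1,-0.0017,-0.0296,-0.0049,2.96,-6.53,1.34,1,-0.0028,-0.0297,-0.0031,2.96,-6.53,1.34,1]'

```text
time_s: 11.25
tool_pos: [0.4047, 0.0546, 0.1932]
ee_rot: [-0.501, -2.008, 1.909]
ft_force: [-0.1, 1.2, -0.7]
opening: 0.0855
```

Run:
```python
from h import *
plan([((.45,.06,.30),-150),((.47,.2,.30),-80)],1)
```

```text
yaw 152.3 p [0.4047 0.0546 0.1932] q [-1.01  0.6   1.32  2.17 -0.8   0.96 -2.84] F [-0.1  1.2 -0.7] open 0.0855 t 11.25
-> [0.45 0.06 0.3 ] -150 7 rows
[-0.0055, -0.015, -0.0045, 0.36, -8.24, -0.26, 1.0, -0.006, -0.0151, -0.0036, 0.36, -8.24, -0.26, 1.0, -0.0064, -0.0151, -0.0026, 0.36, -8.24, -0.26, 1.0, -0.0066, -0.0152, -0.0015, 0.36, -8.24, -0.26, 1.0, -0.0067, -0.0152, -0.0005, 0.36, -8.24, -0.26, 1.0]
[-0.0066, -0.0152, 0.0006, 0.36, -8.24, -0.26, 1.0, -0.0064, -0.0152, 0.0016, 0.36, -8.24, -0.26, 1.0]
-> [0.47 0.2  0.3 ] -80 9 rows
[-0.0097, 0, -0.0124, -0, -7.78, 0, 1.0, -0.0113, 0, -0.0109, -0, -7.78, 0, 1.0, -0.0127, 0, -0.0093, -0, -7.78, 0, 1.0, -0.0138, 0, -0.0075, -0, -7.78, 0, 1.0, -0.0147, 0, -0.0056, -0, -7.78, 0, 1.0]
[-0.0153, 0, -0.0035, -0, -7.78, 0, 1.0, -0.0156, 0, -0.0014, -0, -7.78, 0, 1.0, -0.0157, 0, 0.0007, -0, -7.78, 0, 1.0, -0.0155, 0, 0.0028, -0, -7.78, 0, 1.0]
```

Emit:
arm_command --series '[-0.0055,-0.015,-0.0045,0.36,-8.24,-0.26,1,-0.006,-0.015,-0.0036,0.36,-8.24,-0.26,1,-0.0064,-0.015,-0.0026,0.36,-8.24,-0.26,1,-0.0066,-0.015,-0.0015,0.36,-8.24,-0.26,1,-0.0067,-0.015,-0.0005,0.36,-8.24,-0.26,1]'

```text
time_s: 11.75
tool_pos: [0.4372, 0.0586, 0.2688]
ee_rot: [-0.243, 2.11, -2.076]
ft_force: [0.2, -0.1, -0.6]
opening: 0.0852
```

Emit:
arm_command --series '[-0.0066,-0.015,0.0006,0.36,-8.24,-0.26,1,-0.0064,-0.015,0.0016,0.36,-8.24,-0.26,1]'

```text
time_s: 11.95
tool_pos: [0.4502, 0.06, 0.2988]
ee_rot: [-0.517, 1.928, -1.924]
ft_force: [0.6, 0.6, 0.5]
opening: 0.0853
```

Run:
```python
from h import *
plan([((.47,.15,.30),-75),((.48,.25,.30),5),((.4985,.3355,.30),100)],1)
```

```text
yaw -149.9 p [0.4502 0.06   0.2988] q [-0.98  0.41  1.15  1.87 -0.41  1.13 -2.29] F [0.6 0.6 0.5] open 0.0853 t 11.95
-> [0.47 0.15 0.3 ] -75 9 rows
[-0.0069, -0.0001, -0.0076, 0.01, -8.33, -0.01, 1.0, -0.0079, -0.0001, -0.0065, 0.01, -8.33, -0.01, 1.0, -0.0088, -0.0001, -0.0053, 0.01, -8.33, -0.01, 1.0, -0.0095, -0.0001, -0.0039, 0.01, -8.33, -0.01, 1.0, -0.0099, -0.0001, -0.0025, 0.01, -8.33, -0.01, 1.0]
[-0.0102, -0.0001, -0.001, 0.01, -8.33, -0.01, 1.0, -0.0102, -0.0001, 0.0004, 0.01, -8.33, -0.01, 1.0, -0.0101, -0.0001, 0.0019, 0.01, -8.33, -0.01, 1.0, -0.0097, -0.0001, 0.0033, 0.01, -8.33, -0.01, 1.0]
-> [0.48 0.25 0.3 ] 5 10 rows
[-0.0094, -0, 0.0036, 0, -8.0, -0, 1.0, -0.0088, -0, 0.0048, 0, -8.0, -0, 1.0, -0.0081, -0, 0.006, 0, -8.0, -0, 1.0, -0.0071, -0, 0.0071, 0, -8.0, -0, 1.0, -0.0061, -0, 0.008, 0, -8.0, -0, 1.0]
[-0.0049, -0, 0.0088, 0, -8.0, -0, 1.0, -0.0036, -0, 0.0094, 0, -8.0, -0, 1.0, -0.0023, -0, 0.0098, 0, -8.0, -0, 1.0, -0.0009, -0, 0.01, 0, -8.0, -0, 1.0, 0.0005, -0, 0.01, 0, -8.0, -0, 1.0]
-> [0.498 0.336 0.3  ] 100 12 rows
[0.0022, -0, 0.007, 0, -7.92, 0, 1.0, 0.0031, -0, 0.0066, 0, -7.92, 0, 1.0, 0.004, -0, 0.0061, 0, -7.92, 0, 1.0, 0.0048, -0, 0.0055, 0, -7.92, 0, 1.0, 0.0055, -0, 0.0048, 0, -7.92, 0, 1.0]
[0.0061, -0, 0.004, 0, -7.92, 0, 1.0, 0.0066, -0, 0.0031, 0, -7.92, 0, 1.0, 0.007, -0, 0.0022, 0, -7.92, 0, 1.0, 0.0072, -0, 0.0012, 0, -7.92, 0, 1.0, 0.0073, -0, 0.0002, 0, -7.92, 0, 1.0]
[0.0072, -0, -0.0008, 0, -7.92, 0, 1.0, 0.0071, -0, -0.0018, 0, -7.92, 0, 1.0]
```

Emit:
arm_command --series '[-0.0069,0,-0.0076,0,-8.33,0,1,-0.0079,0,-0.0065,0,-8.33,0,1,-0.0088,0,-0.0053,0,-8.33,0,1,-0.0095,0,-0.0039,0,-8.33,0,1,-0.0099,0,-0.0025,0,-8.33,0,1]'

```text
time_s: 12.45
tool_pos: [0.4612, 0.1104, 0.2982]
ee_rot: [-1.039, 1.442, -1.438]
ft_force: [0.7, 0.2, 0.1]
opening: 0.086
```

Emit:
arm_command --series '[-0.0102,0,-0.001,0,-8.33,0,1,-0.0102,0,0.0004,0,-8.33,0,1,-0.0101,0,0.0019,0,-8.33,0,1,-0.0097,0,0.0033,0,-8.33,0,1]'

```text
time_s: 12.85
tool_pos: [0.4702, 0.1504, 0.2983]
ee_rot: [-1.32, 1.015, -1.012]
ft_force: [-0.1, 0.2, -0.5]
opening: 0.0851
```

Emit:
arm_command --series '[-0.0094,0,0.0036,0,-8,0,1,-0.0088,0,0.0048,0,-8,0,1,-0.0081,0,0.006,0,-8,0,1,-0.0071,0,0.0071,0,-8,0,1,-0.0061,0,0.008,0,-8,0,1]'

```text
time_s: 13.35
tool_pos: [0.4755, 0.2003, 0.2983]
ee_rot: [-1.515, 0.479, -0.477]
ft_force: [0.0, -0.9, 0.5]
opening: 0.0854
```

Emit:
arm_command --series '[-0.0049,0,0.0088,0,-8,0,1,-0.0036,0,0.0094,0,-8,0,1,-0.0023,0,0.0098,0,-8,0,1,-0.0009,0,0.01,0,-8,0,1,0.0005,0,0.01,0,-8,0,1]'

```text
time_s: 13.85
tool_pos: [0.4809, 0.2503, 0.2984]
ee_rot: [-1.567, -0.068, 0.069]
ft_force: [0.1, -0.1, -0.3]
opening: 0.0852
```

Run:
```python
from h import *
plan([((.4985,.3355,.30),100)],1)
```

```text
yaw 5.0 p [0.4809 0.2503 0.2984] q [-0.76  0.4   0.35  1.64 -0.15  1.13 -0.28] F [ 0.1 -0.1 -0.3] open 0.0852 t 13.85
-> [0.498 0.336 0.3  ] 100 12 rows
[0.0021, -0.0001, 0.0069, -0.01, -7.92, 0.01, 1.0, 0.003, -0.0001, 0.0066, -0.01, -7.92, 0.01, 1.0, 0.0039, -0.0001, 0.0061, -0.01, -7.92, 0.01, 1.0, 0.0047, -0.0001, 0.0055, -0.01, -7.92, 0.01, 1.0, 0.0054, -0.0001, 0.0048, -0.01, -7.92, 0.01, 1.0]
[0.006, -0.0001, 0.004, -0.01, -7.92, 0.01, 1.0, 0.0065, -0.0001, 0.0032, -0.01, -7.92, 0.01, 1.0, 0.0069, -0.0001, 0.0022, -0.01, -7.92, 0.01, 1.0, 0.0071, -0.0001, 0.0013, -0.01, -7.92, 0.01, 1.0, 0.0072, -0.0001, 0.0003, -0.01, -7.92, 0.01, 1.0]
[0.0072, -0.0001, -0.0007, -0.01, -7.92, 0.01, 1.0, 0.007, -0.0001, -0.0017, -0.01, -7.92, 0.01, 1.0]
```

Emit:
arm_command --series '[0.0021,0,0.0069,0,-7.92,0,1,0.003,0,0.0066,0,-7.92,0,1,0.0039,0,0.0061,0,-7.92,0,1,0.0047,0,0.0055,0,-7.92,0,1,0.0054,0,0.0048,0,-7.92,0,1]'

```text
time_s: 14.35
tool_pos: [0.4884, 0.2855, 0.2984]
ee_rot: [-1.481, -0.608, 0.608]
ft_force: [0.2, -0.3, 0.1]
opening: 0.0853
```

Emit:
arm_command --series '[0.006,0,0.004,0,-7.92,0,1,0.0065,0,0.0032,0,-7.92,0,1,0.0069,0,0.0022,0,-7.92,0,1,0.0071,0,0.0013,0,-7.92,0,1,0.0072,0,0.0003,0,-7.92,0,1]'

```text
time_s: 14.85
tool_pos: [0.4959, 0.3208, 0.2984]
ee_rot: [-1.253, -1.134, 1.132]
ft_force: [-0.5, -0.0, -0.6]
opening: 0.0852
```

Emit:
arm_command --series '[0.0072,0,-0.0007,0,-7.92,0,1,0.007,0,-0.0017,0,-7.92,0,1,0,0.04,0,0,0,0,1,0,0.03,0,0,0,0,1,0,0,0,0,0,0,1]'

```text
time_s: 15.35
tool_pos: [0.4961, 0.3329, 0.224]
ee_rot: [-1.119, -1.324, 1.339]
ft_force: [-0.9, 0.3, -0.4]
opening: 0.0851
```

Run:
```python
from h import *
plan([((.4985,.3355,.132),100)],1)
p,d=cams.capture("side")
x=p[120:210,190:290,::-1];cv2.imwrite("pics/d1.png",cv2.resize(x,None,fx=6,fy=6,interpolation=cv2.INTER_CUBIC))
```

```text
yaw 99.7 p [0.4961 0.3329 0.224 ] q [-0.59  0.54 -0.06  1.58  0.03  1.02  1.08] F [-0.9  0.3 -0.4] open 0.0851 t 15.35
-> [0.498 0.336 0.132] 100 2 rows
[0.0012, 0.046, -0.0018, -0.28, -0.16, -0.05, 1.0, 0.0011, 0.046, -0.0016, -0.28, -0.16, -0.05, 1.0]
```

View pics/d1.png

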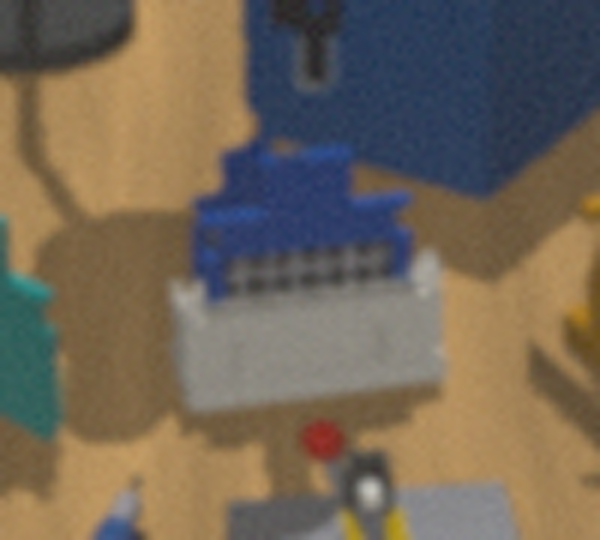

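The blue tab is at crop (303,160), with the gripper over it at (317,80). The small decoy peeks out behind at (240,165), about 0.1 m farther away, and clears the fingers.

Emit:
arm_command --series '[0.001,0.04,-0.001,0,0,0,1,0,0.035,0,0,0,0,1,0,0.02,0,0,0,0,1,0,0,0,0,0,0,1]'

```text
time_s: 15.8
tool_pos: [0.4988, 0.3355, 0.1325]
ee_rot: [-1.121, -1.331, 1.333]
ft_force: [0.2, 0.2, 0.3]
opening: 0.0853
```

Emit:
arm_command --series '[0,0,0,0,0,0,-1,0,0,0,0,0,0,-1,0,0,0,0,0,0,-1,0,0,0,0,0,0,-1,0,0,0,0,0,0,-1]' --grip_force 100

```text
time_s: 16.3
tool_pos: [0.4996, 0.3359, 0.1343]
ee_rot: [-1.122, -1.334, 1.33]
ft_force: [0.4, -0.8, 0.2]
opening: 0.0121
```

Emit:
arm_command --series '[0,0,0,0,0,0,-1,0,0,0,0,0,0,-1,0,0,0,0,0,0,-1]'

```text
time_s: 16.6
tool_pos: [0.4995, 0.3367, 0.1345]
ee_rot: [-1.122, -1.335, 1.329]
ft_force: [-1.5, 0.9, 5.9]
opening: 0.0084
```

Emit:
arm_command --series '[0,-0.02,0,0,0,0,-1,0,-0.03,0,0,0,0,-1,0,-0.03,0,0,0,0,-1,0,-0.03,0,0,0,0,-1,0,-0.035,0,0,0,0,-1]'

```text
time_s: 17.1
tool_pos: [0.4984, 0.3338, 0.2776]
ee_rot: [-1.122, -1.328, 1.335]
ft_force: [-0.1, 0.1, -2.3]
opening: 0.0082
```

Emit:
arm_command --series '[0,-0.03,0,0,0,0,-1,0,0,0,0,0,0,-1,0,0,0,0,0,0,-1]'

```text
time_s: 17.4
tool_pos: [0.4991, 0.3344, 0.3075]
ee_rot: [-1.123, -1.331, 1.332]
ft_force: [0.4, -0.2, -3.6]
opening: 0.0086
```

Run:
```python
from h import *
plan([((.532,-.070,.31),4.5)],-1)
```

```text
yaw 99.6 p [0.4991 0.3344 0.3075] q [-0.59  0.48 -0.06  1.45  0.03  1.21  1.09] F [ 0.4 -0.2 -3.6] open 0.0086 t 17.4
-> [ 0.532 -0.07   0.31 ] 4.5 12 rows
[-0.0337, -0.0002, 0.0029, -0.01, 7.93, -0, -1.0, -0.0338, -0.0002, -0.0017, -0.01, 7.93, -0, -1.0, -0.0332, -0.0002, -0.0064, -0.01, 7.93, -0, -1.0, -0.032, -0.0002, -0.0109, -0.01, 7.93, -0, -1.0, -0.0302, -0.0002, -0.0152, -0.01, 7.93, -0, -1.0]
[-0.0278, -0.0002, -0.0192, -0.01, 7.93, -0, -1.0, -0.0249, -0.0002, -0.0229, -0.01, 7.93, -0, -1.0, -0.0215, -0.0002, -0.0261, -0.01, 7.93, -0, -1.0, -0.0177, -0.0002, -0.0288, -0.01, 7.93, -0, -1.0, -0.0136, -0.0002, -0.031, -0.01, 7.93, -0, -1.0]
[-0.0091, -0.0002, -0.0326, -0.01, 7.93, -0, -1.0, -0.0046, -0.0002, -0.0335, -0.01, 7.93, -0, -1.0]
```

Emit:
arm_command --series '[-0.0337,0,0.0029,0,7.93,0,-1,-0.0338,0,-0.0017,0,7.93,0,-1,-0.0332,0,-0.0064,0,7.93,0,-1,-0.032,0,-0.0109,0,7.93,0,-1,-0.0302,0,-0.0152,0,7.93,0,-1]'

```text
time_s: 17.9
tool_pos: [0.5117, 0.1646, 0.3054]
ee_rot: [-1.411, -0.806, 0.815]
ft_force: [0.9, 0.6, -1.9]
opening: 0.0083
```

Emit:
arm_command --series '[-0.0278,0,-0.0192,0,7.93,0,-1,-0.0249,0,-0.0229,0,7.93,0,-1,-0.0215,0,-0.0261,0,7.93,0,-1,-0.0177,0,-0.0288,0,7.93,0,-1,-0.0136,0,-0.031,0,7.93,0,-1]'

```text
time_s: 18.4
tool_pos: [0.5252, -0.0033, 0.305]
ee_rot: [-1.55, -0.269, 0.279]
ft_force: [0.1, -0.1, -2.1]
opening: 0.0082
```

Emit:
arm_command --series '[-0.0091,0,-0.0326,0,7.93,0,-1,-0.0046,0,-0.0335,0,7.93,0,-1,0,0.03,0,0,0,0,-1,0,0,0,0,0,0,-1,0,0,0,0,0,0,-1]'

```text
time_s: 18.9
tool_pos: [0.5312, -0.0679, 0.2756]
ee_rot: [-1.566, -0.058, 0.068]
ft_force: [0.7, 0.9, -2.0]
opening: 0.0085
```

Run:
```python
from h import *
plan([((.532,-.070,.27),4.5)],-1)
for n in ("top","side"):
    p,d=cams.capture(n);W=world(n,d);H=cv2.cvtColor(p,cv2.COLOR_RGB2HSV)
    near=(d>0)&(abs(W[...,0]-.53)<.1)&(abs(W[...,1]+.07)<.12)
    blu=near&(H[...,0]>105)&(H[...,0]<130)&(H[...,1]>100)&(W[...,2]>.13)
    yel=near&(H[...,0]>18)&(H[...,0]<35)&(H[...,1]>120)&(W[...,2]<.13)
    print(n,rect(W[blu]),np.percentile(W[blu][:,2],[1,99]).round(3),rect(W[yel]) if yel.sum()>5 else None)
x=p[140:270,200:310,::-1];cv2.imwrite("pics/e1.png",cv2.resize(x,None,fx=4.6,fy=4.6,interpolation=cv2.INTER_CUBIC))
```

```text
yaw 4.6 p [ 0.5312 -0.0679  0.2756] q [-0.19  0.42  0.41  1.69 -0.19  1.08  0.36] F [ 0.7  0.9 -2. ] open 0.0085 t 18.9
-> [ 0.532 -0.07   0.27 ] 4.5 1 rows
[0.0007, 0.0056, -0.0022, -0.24, 0.08, -0.34, -1.0]
top (array([ 535. , -125.6]), array([ 9.2, 19.9]), 7.7) [0.161 0.27 ] (array([ 525.6, -128.2]), array([ 9.5, 20.8]), 5.7)
side (array([546.8, -90. ]), array([ 41.7, 106.6]), -2.6) [0.171 0.515] (array([519. , -82.7]), array([ 94.3, 117.6]), -34.5)
```

View pics/e1.png

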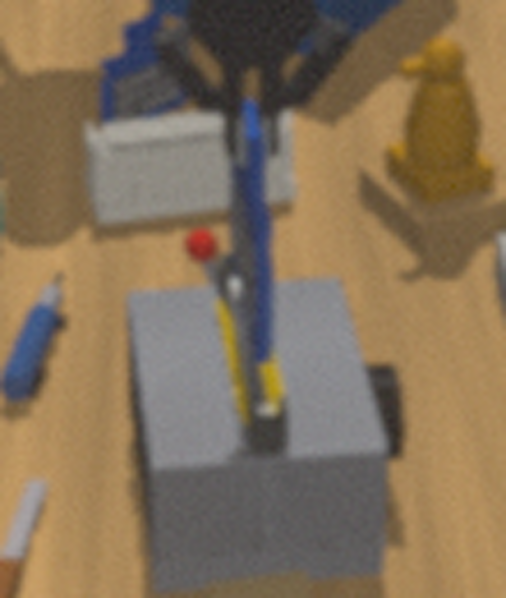

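The blue screen hangs in line over the slot in the crop: its near bottom corner is at (265,360), between the yellow lips at (240,380) and (275,385). I'll lower it slowly and watch the force.

Emit:
arm_command --series '[0,0.012,-0.001,0,0,0,-1,0,0.01,0,0,0,0,-1,0,0.01,0,0,0,0,-1,0,0.008,0,0,0,0,-1,0,0,0,0,0,0,-1]'

```text
time_s: 19.5
tool_pos: [0.5321, -0.07, 0.2365]
ee_rot: [-1.567, -0.06, 0.064]
ft_force: [-1.0, 0.1, 1.9]
opening: 0.0085
```

Emit:
arm_command --series '[0,0.008,0,0,0,0,-1,0,0.008,0,0,0,0,-1,0,0.008,0,0,0,0,-1,0,0.006,0,0,0,0,-1,0,0,0,0,0,0,-1]'

```text
time_s: 20.0
tool_pos: [0.5321, -0.0699, 0.2063]
ee_rot: [-1.567, -0.06, 0.064]
ft_force: [-0.4, -0.3, -1.8]
opening: 0.0086
```

Emit:
arm_command --series '[0,0.01,0,0,0,0,-1,0,0.01,0,0,0,0,-1,0,0.01,0,0,0,0,-1,0,0.008,0,0,0,0,-1,0,0,0,0,0,0,-1]'

```text
time_s: 20.5
tool_pos: [0.5324, -0.0697, 0.1682]
ee_rot: [-1.567, -0.06, 0.063]
ft_force: [1.1, -0.7, -2.9]
opening: 0.0085
```

Emit:
arm_command --series '[0,0.006,0,0,0,0,-1,0,0.006,0,0,0,0,-1,0,0.006,0,0,0,0,-1,0,0.003,0,0,0,0,-1,0,0,0,0,0,0,-1]'

```text
time_s: 21.0
tool_pos: [0.5327, -0.0695, 0.1487]
ee_rot: [-1.567, -0.062, 0.062]
ft_force: [-0.3, 0.2, 0.8]
opening: 0.0083
```

Emit:
arm_command --series '[0,0.002,0,0,0,0,-1,0,0.001,0,0,0,0,-1,0,0,0,0,0,0,-1]'

```text
time_s: 21.3
tool_pos: [0.5332, -0.069, 0.1485]
ee_rot: [-1.565, -0.064, 0.061]
ft_force: [-4.3, 3.1, 16.8]
opening: 0.0083
```

Run:
```python
from h import *
plan([],-1)
p,d=cams.capture("side");W=world("side",d);H=cv2.cvtColor(p,cv2.COLOR_RGB2HSV)
near=(d>0)&(abs(W[...,0]-.53)<.02)&(abs(W[...,1]+.07)<.075)&(W[...,2]>.12)&(W[...,2]<.25)&(H[...,0]>105)&(H[...,0]<130)&(H[...,1]>100)
print(near.sum(),np.percentile(W[near][:,2],[1,50,90,99]).round(3))
```

```text
yaw 4.5 p [ 0.5332 -0.069   0.1485] q [-0.14  0.56  0.35  1.86 -0.28  0.77  0.44] F [-4.3  3.1 16.8] open 0.0083 t 21.3
69 [0.128 0.167 0.18  0.201]
```

It's home: the push met 17 N at z 0.1485 with no further travel, which matches 0.030 + 0.1185. Now I'll release and go to the lever.

Emit:
arm_command --series '[0,-0.003,0,0,0,0,-1,0,0,0,0,0,0,1,0,0,0,0,0,0,1,0,0,0,0,0,0,1,0,0,0,0,0,0,1]'

```text
time_s: 21.85
tool_pos: [0.5324, -0.0699, 0.1482]
ee_rot: [-1.567, -0.061, 0.062]
ft_force: [0.9, -0.2, -0.7]
opening: 0.0665
```

Emit:
arm_command --series '[0,-0.03,0,0,0,0,1,0,-0.04,0,0,0,0,1,0,-0.03,0,0,0,0,-1,0,0,0,0,0,0,-1,0,0,0,0,0,0,-1]'

```text
time_s: 22.35
tool_pos: [0.5325, -0.07, 0.2487]
ee_rot: [-1.567, -0.062, 0.062]
ft_force: [-0.2, 0.1, -0.9]
opening: 0.0437
```

Run:
```python
from h import *
plan([((.44,.0735,.25),4.5),((.44,.0735,.097),4.5)],-1)
for n in("top","side"):
    p,d=cams.capture(n);W=world(n,d);H=cv2.cvtColor(p,cv2.COLOR_RGB2HSV)
    ok=(d>0)&(abs(W[...,0]-.53)<.1)&(abs(W[...,1]+.07)<.2)&(W[...,2]<.19)
    t=ok&(W[...,2]>.15)&(abs(W[...,1]+.07)<.045)&(H[...,0]>105)&(H[...,0]<130)
    r=ok&((H[...,0]<6)|(H[...,0]>174))&(H[...,1]>150)
    if t.sum()>5: print(n,"tab",rect(W[t]),np.percentile(W[t][:,2],[50,90,98]).round(4))
    if r.sum()>5:
        v,u=np.nonzero(r);print("knob",r.sum(),np.median(W[r],0).round(3),np.percentile(W[r],[5,95],0).round(3).tolist(),ray(n,u.mean(),v.mean(),.112).round(4))
```

```text
yaw 4.5 p [ 0.5325 -0.07    0.2487] q [-0.18  0.44  0.41  1.74 -0.21  1.01  0.38] F [-0.2  0.1 -0.9] open 0.0437 t 22.35
-> [0.44  0.074 0.25 ] 4.5 4 rows
[-0.0202, -0.0002, 0.0376, -0.04, 0, 0, -1.0, -0.0202, -0.0002, 0.0376, -0.04, 0, 0, -1.0, -0.0202, -0.0003, 0.0376, -0.04, 0, 0, -1.0, -0.0202, -0.0003, 0.0376, -0.04, 0, 0, -1.0]
-> [0.44  0.074 0.097] 4.5 4 rows
[0, 0.0383, 0, 0, 0, -0, -1.0, 0, 0.0383, 0, 0, 0, -0, -1.0, 0, 0.0383, 0, 0, 0, -0, -1.0, 0, 0.0383, 0, 0, 0, -0, -1.0]
knob 49 [0.501 0.079 0.123] [[0.491, 0.069, 0.054], [0.51, 0.09, 0.129]] [0.5015 0.0793 0.112 ]
side tab (array([532.3, -72.7]), array([10.1, 61.6]), 4.3) [0.1758 0.1797 0.1811]
knob 24 [0.499 0.069 0.122] [[0.492, 0.062, 0.115], [0.506, 0.077, 0.128]] [0.4998 0.0849 0.112 ]
```

Emit:
arm_command --series '[-0.0202,0,0.0376,0,0,0,-1,-0.0202,0,0.0376,0,0,0,-1,-0.0202,0,0.0376,0,0,0,-1,-0.0202,0,0.0376,0,0,0,-1,0,0,0,0,0,0,-1]'

```text
time_s: 22.95
tool_pos: [0.4358, 0.0794, 0.2471]
ee_rot: [-1.564, -0.064, 0.076]
ft_force: [0.1, -0.6, 0.1]
opening: -0.0002
```

Emit:
arm_command --series '[0,0.04,0,0,0,0,-1,0,0.04,0,0,0,0,-1,0,0.04,0,0,0,0,-1,0,0.033,0,0,0,0,-1,0,0,0,0,0,0,-1]'

```text
time_s: 23.45
tool_pos: [0.4364, 0.0727, 0.0919]
ee_rot: [-1.57, -0.052, 0.07]
ft_force: [0.3, -0.3, 0.5]
opening: 0.0004
```

Emit:
arm_command --series '[0.008,0,0,0,0,0,-1,0.008,0,0,0,0,0,-1,0.008,0,0,0,0,0,-1,0.008,0,0,0,0,0,-1,0.008,0,0,0,0,0,-1]'

```text
time_s: 23.95
tool_pos: [0.4804, 0.0773, 0.0967]
ee_rot: [-1.567, -0.061, 0.063]
ft_force: [-2.4, -1.0, 2.1]
opening: -0.0003
```

Run:
```python
from h import *
plan([],-1)
p,d=cams.capture("side")
x=p[160:250,190:290,::-1];cv2.imwrite("pics/f1.png",cv2.resize(x,None,fx=6,fy=6,interpolation=cv2.INTER_CUBIC))
```

```text
yaw 4.5 p [0.4804 0.0773 0.0967] q [-0.4   0.58  0.29  2.04 -0.3   0.56  0.18] F [-2.4 -1.   2.1] open -0.0003 t 23.95
```

View pics/f1.png

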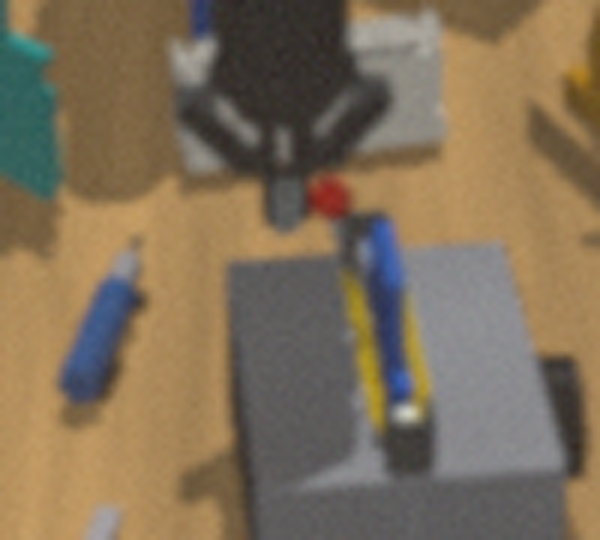

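The closed fingers at (287,200) are touching the red knob at (330,197) on its -x side, and the blue screen is seated in the slot. I'll push on towards +x.

Emit:
arm_command --series '[0.008,0,0,0,0,0,-1,0.008,0,0,0,0,0,-1,0.008,0,0,0,0,0,-1,0.008,0,0,0,0,0,-1,0.006,0,0,0,0,0,-1]'

```text
time_s: 24.5
tool_pos: [0.5184, 0.0801, 0.0956]
ee_rot: [-1.567, -0.061, 0.063]
ft_force: [-1.7, -0.2, -1.3]
opening: 0.0001
```

Emit:
arm_command --series '[0.005,0,0,0,0,0,-1,0,0,0,0,0,0,-1,0,0,0,0,0,0,-1]'

```text
time_s: 24.8
tool_pos: [0.5233, 0.0804, 0.096]
ee_rot: [-1.567, -0.062, 0.061]
ft_force: [-0.3, 0.3, 1.0]
opening: 0.0004
```

Run:
```python
from h import *
plan([],-1)
for n in("top","side"):
    p,d=cams.capture(n);W=world(n,d);H=cv2.cvtColor(p,cv2.COLOR_RGB2HSV)
    r=(d>0)&(abs(W[...,0]-.53)<.1)&(abs(W[...,1]-.08)<.06)&(W[...,2]<.19)&((H[...,0]<6)|(H[...,0]>174))&(H[...,1]>150)
    if r.sum()>2: print(n,r.sum(),np.median(W[r],0).round(3),np.percentile(W[r],[5,95],0).round(3).tolist())
```

```text
yaw 4.5 p [0.5233 0.0804 0.096 ] q [-0.38  0.63  0.29  1.93 -0.29  0.63  0.17] F [-0.3  0.3  1. ] open 0.0004 t 24.8
side 25 [0.547 0.072 0.116] [[0.538, 0.067, 0.111], [0.555, 0.081, 0.122]]
```

Emit:
arm_command --series '[0.004,0,0,0,0,0,-1,0.004,0,0,0,0,0,-1,0,0,0,0,0,0,-1,0,0,0,0,0,0,-1]'

```text
time_s: 25.3
tool_pos: [0.5257, 0.0807, 0.0955]
ee_rot: [-1.567, -0.052, 0.071]
ft_force: [-8.1, -1.4, 5.9]
opening: -0.0004
```

Emit:
arm_command --series '[0.004,0,0,0,0,0,-1,0.002,0,0,0,0,0,-1,0,0,0,0,0,0,-1]'

```text
time_s: 25.6
tool_pos: [0.526, 0.0808, 0.0954]
ee_rot: [-1.566, -0.042, 0.081]
ft_force: [-17.6, -1.0, 16.5]
opening: 0.0001
```

Emit:
arm_command --series '[-0.02,0,0,0,0,0,-1,-0.03,0,0,0,0,0,-1,-0.03,0,0,0,0,0,-1,0,-0.04,0,0,0,0,-1,0,-0.04,0,0,0,0,-1]'

```text
time_s: 26.1
tool_pos: [0.4554, 0.0748, 0.1762]
ee_rot: [-1.568, -0.058, 0.065]
ft_force: [1.0, -0.0, 0.4]
opening: 0.0002
```

Emit:
arm_command --series '[-0.02,-0.04,0,0,0,0,-1,0,-0.04,0,0,0,0,-1,0,0,0,0,0,0,-1,0,0,0,0,0,0,-1]'

```text
time_s: 26.5
tool_pos: [0.4379, 0.0735, 0.2569]
ee_rot: [-1.566, -0.064, 0.06]
ft_force: [0.0, -0.5, -1.2]
opening: -0.0001
```

Run:
```python
from h import *
plan([],-1)
for n in("top","side"):
    p,d=cams.capture(n);W=world(n,d);H=cv2.cvtColor(p,cv2.COLOR_RGB2HSV)
    r=(d>0)&(abs(W[...,0]-.53)<.1)&(abs(W[...,1]-.08)<.06)&(W[...,2]<.19)&((H[...,0]<6)|(H[...,0]>174))&(H[...,1]>150)
    if r.sum()>2: print(n,r.sum(),np.median(W[r],0).round(3),np.percentile(W[r],[5,95],0).round(3).tolist())
    for nm,c in (("clog",(.522,-.3535)),("clean",(.532,-.07))):
        q=(d>0)&(np.hypot(W[...,0]-c[0],W[...,1]-c[1])<.045)&(W[...,2]>.145)&(W[...,2]<.2)
        if q.sum()>5: print(n,nm,rect(W[q]),np.percentile(W[q][:,2],[50,90,98]).round(4))
cv2.imwrite("pics/g1.png",cv2.resize(p[80:384,100:400,::-1],None,fx=1.95,fy=1.95,interpolation=cv2.INTER_CUBIC))
```

```text
yaw 4.5 p [0.4379 0.0735 0.2569] q [-0.53  0.28  0.42  1.96 -0.15  0.93  0.03] F [ 0.  -0.5 -1.2] open -0.0001 t 26.5
top clog (array([ 521.4, -352.9]), array([12. , 58.9]), -81.3) [0.1618 0.1667 0.1702]
top clean (array([533.2, -68.8]), array([12.1, 59.8]), 5.7) [0.1755 0.1793 0.1808]
side 23 [0.551 0.075 0.114] [[0.541, 0.067, 0.106], [0.555, 0.083, 0.122]]
side clog (array([ 520.9, -355.5]), array([17.2, 59.6]), -82.6) [0.1591 0.1647 0.166 ]
side clean (array([532.3, -70.1]), array([10.9, 67.1]), 4.0) [0.1718 0.1801 0.1811]
```

View pics/g1.png

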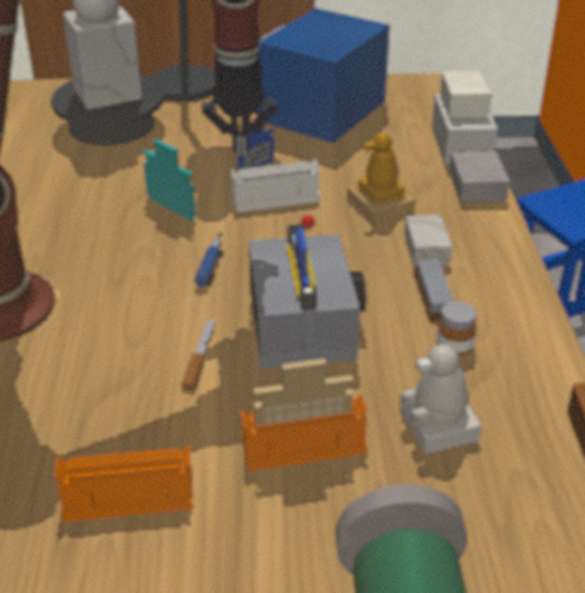

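In the last view (crop) the red knob is on the +x side at (307,221) and the blue screen is seated in the extractor at (300,265). The tan screen is down in the far orange stand at (303,395). The bystanders and decoys are where they were, and the arm is clear.

```bash
python3 -c "
from workcell import ctrl
print(ctrl.job_done())"
```

```text
the job is handed in; nothing more can be done
None
```

I did the job in the order asked and handed it in at about 26.6 s; the hand-in gives no verdict.

**Final checks:**
- **Clogged screen:** it stands in the far orange stand, with its tab top at about 0.165 m where 0.164 m means fully down.
- **Clean screen:** it is home in the extractor. A 17 N push moved it no further, and its tab top is at about 0.180 m, the same as the old screen measured before I pulled it.
- **Lever:** it is at its far stop and did not move under about 18 N along x. The knob is at x 0.551 m, where the geometry puts fully on.
- **Bystanders and gripper:** the carvings, tools and other things look unmoved in the last picture. The gripper is empty and clear of everything.

**What went wrong or disagreed:**
- **Wrong-way turn:** on the way to the clean screen I planned a half turn the wrong way. Joint 7 ran to its range limit and the arm dipped to about 0.10 m. No contact showed in the force readings or the pictures, and I unwound it.
- **Lever start:** the lever seemed to start about 0.2 rad in from fully off. The knob was at x 0.501 m where I expected 0.489 m. I did not find out why.

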